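# Heft the paste tins and stack them heaviest at the bottom

### The job

These four closed tins look alike but are filled differently: heft them, and stack the three heaviest upright and squarely on top of one another on the cork seat of the stand, the heaviest at the bottom and the lightest of those three on top; leave the lightest tin of all standing on the bench, clear of the stand. Nobody knows how thick the cork seat is, so feel for it and set each tin down gently rather than dropping it, and do not knock over any tin or disturb the jars, the funnel or the label roll.

Things in the scene. Friction and masses are not known exactly. Their poses are not given: they have to be found in the camera images.
- tin_a_mid (a point): middle (26 mm above its base) of one of four closed bare-metal screw-lid tins, all alike: 62 mm diameter, 52 mm high, flat top and base, upright on the worktop. z: the tin's upward axis. Weight is hidden and its name says nothing about it: in an order that changes at each start the four weigh about 0.09, 0.19, 0.37 and 0.59 kg (each within 0.05 kg)
- tin_b_mid (a point): middle (26 mm above its base) of one of four closed bare-metal screw-lid tins, all alike: 62 mm diameter, 52 mm high, flat top and base, upright on the worktop. z: the tin's upward axis. Weight is hidden and its name says nothing about it: in an order that changes at each start the four weigh about 0.09, 0.19, 0.37 and 0.59 kg (each within 0.05 kg)
- tin_c_mid (a point): middle (26 mm above its base) of one of four closed bare-metal screw-lid tins, all alike: 62 mm diameter, 52 mm high, flat top and base, upright on the worktop. z: the tin's upward axis. Weight is hidden and its name says nothing about it: in an order that changes at each start the four weigh about 0.09, 0.19, 0.37 and 0.59 kg (each within 0.05 kg)
- tin_d_mid (a point): middle (26 mm above its base) of one of four closed bare-metal screw-lid tins, all alike: 62 mm diameter, 52 mm high, flat top and base, upright on the worktop. z: the tin's upward axis. Weight is hidden and its name says nothing about it: in an order that changes at each start the four weigh about 0.09, 0.19, 0.37 and 0.59 kg (each within 0.05 kg)
- stand: fixed steel stacking stand: round foot 100 mm across, 6 mm thick; two upright cheeks at its +y and -y, 34 mm wide, tops 65 mm up, inner faces 71 mm apart; open to its +x and -x (room for fingers). Origin: on its axis at worktop level; x out of the open sides, z up. Between the cheeks a flat cork seat, 66 mm across, its top 10 to 25 mm above the worktop (unreported: feel for it)
- bench: the white worktop bench, fixed; its top is at z = 0 (ignore its origin). Many fixed glass jars, 113 mm tall and 70 mm across, stand in rows on its left part; the row nearest the tins runs along x from 0.45 to 0.73 with its centres at y = -0.10, and everything left of it (higher y, x above 0.42) is full of jars
- jar_far_mid (a point): middle (56 mm up) of a loose empty glass jar, 70 mm diameter, 112 mm high, standing upright behind the tins: a bystander
- jar_side_mid (a point): middle (56 mm up) of a loose open glass jar with ochre paste, 70 mm diameter, 113 mm high, standing upright to the right of the tins: a bystander
- funnel_mid (a point): middle (36 mm up) of a loose white funnel stood on its mouth, 68 mm diameter, 72 mm high, stem up: a bystander
- roll_mid (a point): middle (20 mm up) of a loose roll of white labels lying flat, 66 mm diameter, 39 mm high: a bystander
Not all that is in view belongs to the job. What is shaped like the part that bears tin_d_mid but purple or turquoise is not meant.

How it is judged:
By the outcome, as a careful person would: the job done as asked, in the order asked, and still so for the second after the job is handed in, with the robot touching nothing.
It also fails if it takes over 72 s, if anything falls off the work surface, if the arm or the gripper's body presses on something with over 40 N, if the wrist force passes 120 N, or if a joint passes its speed limit or range.

### The arm

A 7-joint arm with a two-finger parallel gripper is mounted at the origin on a cart in front of the work surface, level with it; the furniture and walls round the work are solid. World frame = base frame: x ahead of the robot, y to its left, z up, the work surface at z = 0. Lengths are in mm, angles in rad, forces in N, time in s.
With the tool pointing down it reaches from about 400 to 900 mm from the base axis. Payload 5.6 kg.
Tool frame: the origin (TCP) lies midway between the tips of the shut fingers; the grasp point (between the pads) lies 19 mm behind it (env.hold_point_z is the distance from the TCP to the grasp point, in mm); z points along the fingers, y is the line along which they close (so a half turn about z gives the same grasp; the last joint's range is limited). The gripper opens to 92 mm and grips with 3 to 60 N. Pads are 20 mm wide; open, the fingers measure 128 mm over their backs; the gripper's body (75 mm by 189 mm) begins 69 mm behind the grasp point.
Start: joints at [-1.282, 0.468, -0.012, 1.603, 0.006, 1.071, -0.056], TCP at [211.777, 614.541, 184.592] pointing down, gripper open.
Joint ranges: [-2.53, 2.53], [-0.31, 2.02], [-1.57, 1.55], [0.28, 2.44], [-1.29, 4.43], [0.15, 1.84], [-2.92, 2.92]. Speed limits (rad/s): [2.57, 2.57, 3.14, 3.14, 3.14, 3.14, 3.14].

### API

Orientations are given as a rotation vector (axis times angle).
In Python, from plant import env gives the robot as it stands.
- The arm moves only by the tool carry_out, never from a script. Its argument "motion" is a list of rows, each a list of 5 numbers: the shift along the tool's x, y, z in cm, then the turn about the tool's z in rad, then the opening, from -1 (shut) to 1 (fully open). A call has 1 to 8 rows; each row is the pose to reach, as a shift and turn from the pose commanded when the call began, along the tool's axes at that moment; what a row does not reach only later rows make up. A row lasts 1/10 s, in which the tool goes at most 50 mm and 8.59 degrees, less where a joint would pass 70% of its speed; a pose out of reach is approached as far as the arm can. A call with a gripper value outside its range is refused whole. The fingers move at their own pace and stop on an object; "squeeze" is the grip in N (left out, the last holds). Time passes only in rows, so rows that repeat a pose let the fingers close. It gives the time, the measured TCP pose, the force, the opening and the grip force at its end, in the units of the state.
- env.get_obs(): the state, without advancing time (a new reading comes with each control period).
- env.snapshot(name): name is "scene" or "top"; returns the picture (400x640x3 uint8, blue, green, red); there is no depth.
- env.get_calibration(name): a dict with "camera_matrix" (3x3 intrinsics, pixels), "distortion" ([k1, k2, p1, p2, k3] as OpenCV has them; the pictures are not rectified), "world_to_cam" (4x4, takes a point from world to camera coordinates). Camera axes: x right, y up, looking along -z (the intrinsics and any distortion apply to the point x, -y, -z); pixel columns grow to the right and rows downward; lengths in mm; the calibration is good to about 2 mm. A picture is of the moment at which its call begins. get_calibration takes no time and is no camera call.
- env.job_done(): hands the job in; it is judged then, once.
The state is a dict: "clock": time; "q": joint angles; "dq": joint speeds; "tau": joint torques, N m; "tool_pos": TCP position; "tcp_rot": TCP orientation; "contact_force": force on the tool from outside, world axes, zero at the start; "moment": the same for the moment, N m; "finger_gap": finger opening in mm; "grasp_force": force on a finger pad.
Only numpy, scipy, OpenCV 4.12 (cv2) and the standard library are available. Lean on these libraries where they do the work, as an engineer would, in place of code of your own. Each camera call takes 0.05 s, during which the arm holds its last target. There are 200 camera calls.

## Working session

There is one attempt and no reset: what is moved stays moved. The work goes in short steps, Python scripts to look and compute and a tool call to move; the robot and the scene stay as the last step left them, time stands still between calls to the robot, and variables do not carry over. Pictures are saved under pics/ and viewed, at most 10 in all, crops included, and the job is handed in when it is done.

Besides the shell and the picture viewer there is one more tool, called after "Emit:" by a JSON object that holds its "api" and its "payload". carry_out: Moves the arm, as the interface text tells. Its arguments: {"type":"object","properties":{"motion":{"type":"array","items":{"type":"array","items":{"type":"number"}}},"squeeze":{"type":"number"}},"required":["motion"]}

```bash
mkdir -p pics; ls
python3 - <<'E'
from plant import env
import cv2,numpy as np
for n in("scene","top"):
    cv2.imwrite(f"pics/{n}0.png",env.snapshot(n)); c=env.get_calibration(n)
    print(n,c["camera_matrix"],c["distortion"]); print(np.round(c["world_to_cam"],3))
print(env.get_obs(), env.hold_point_z)
E
```

```text
pics
scene [[474.30520543   0.         321.56176128]
 [  0.         474.30520543 201.64732491]
 [  0.           0.           1.        ]] [-0.11053618  0.          0.          0.          0.        ]
[[ 8.720000e-01 -4.890000e-01 -1.200000e-02 -6.904600e+02]
 [ 3.430000e-01  5.940000e-01  7.280000e-01  2.483610e+02]
 [-3.490000e-01 -6.390000e-01  6.860000e-01 -1.669565e+03]
 [ 0.000000e+00  0.000000e+00  0.000000e+00  1.000000e+00]]
top [[361.89620669   0.         320.34811338]
 [  0.         361.89620669 195.26596674]
 [  0.           0.           1.        ]] [-0.05463467  0.          0.          0.          0.        ]
[[ 2.60000e-02 -9.99000e-01  3.20000e-02 -3.62308e+02]
 [ 9.88000e-01  3.10000e-02  1.51000e-01 -5.26135e+02]
 [-1.52000e-01  2.80000e-02  9.88000e-01 -7.80098e+02]
 [ 0.00000e+00  0.00000e+00  0.00000e+00  1.00000e+00]]
{'clock': 0.1, 'q': array([-1.28197003,  0.46827427, -0.01157041,  1.6035016 ,  0.00599806,
        1.07142057, -0.05629736]), 'dq': array([ 0.0005869 , -0.00240765, -0.00105505, -0.00187534, -0.00077887,
        0.00121809, -0.00108865]), 'tau': array([ 2.93735338e-04, -5.21641302e+01, -1.28789776e-02, -2.44362724e+01,
       -5.68690407e-02,  1.41299277e-02,  6.92225080e-05]), 'tool_pos': array([211.65305203, 613.98043837, 183.75765583]), 'tcp_rot': array([-5.18963604e-01, -3.09829612e+00,  2.45692331e-03]), 'contact_force': array([-0.59056726, -0.27491045, -0.42961539]), 'moment': array([-0.00829969, -0.01961334,  0.02663891]), 'grasp_force': 0.0, 'finger_gap': 91.6847924722948} 18.700000000000003
```

View pics/scene0.png

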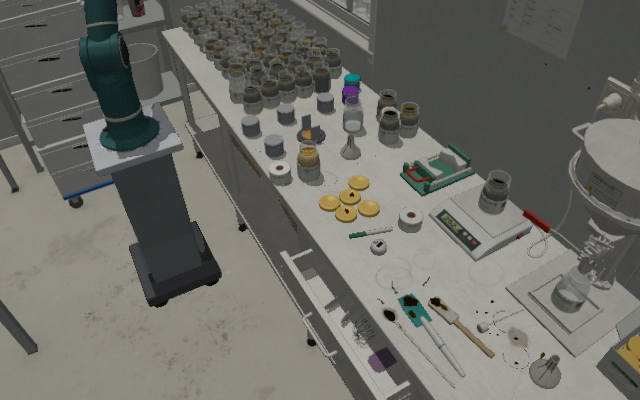

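View pics/top0.png

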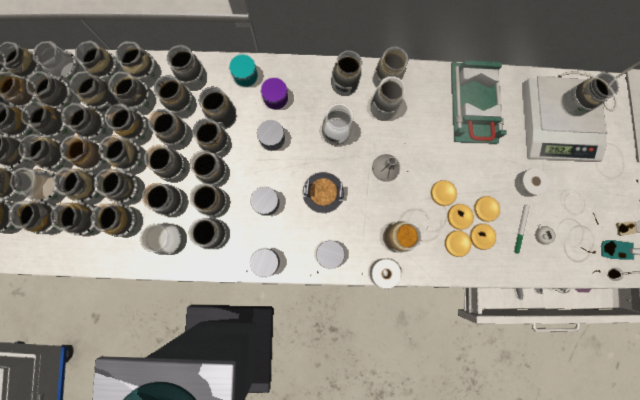

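The top view shows grey tins at (271,135), (265,201), (264,262) and (331,254). The stand is at (323,191). The purple tin at (275,93) and the turquoise one at (243,70) are decoys; the four bare-metal grey ones fit the description. I'll check this in an enlarged crop.

```bash
cat > h.py <<'E'
from plant import env
import cv2,numpy as np
from scipy.spatial.transform import Rotation as R
def ray(n,px,z):
    c=env.get_calibration(n);T=np.array(c["world_to_cam"])
    u=cv2.undistortPoints(np.array([[px]],float),c["camera_matrix"],np.array(c["distortion"]))[0,0]
    d=T[:3,:3].T@np.array([u[0],-u[1],-1]);o=-T[:3,:3].T@T[:3,3]
    return o+d*(z-o[2])/d[2]
E
python3 - <<'E'
from h import *
i=cv2.imread("pics/top0.png")
cv2.imwrite("pics/crop0.png",cv2.resize(i[50:300,230:430],None,fx=3,fy=2.4*1.25*0.8,interpolation=3) if 0 else cv2.resize(i[105:290,230:430],None,fx=3.2,fy=3.2,interpolation=cv2.INTER_CUBIC))
for p,z in(((271,135),52),((265,201),52),((264,262),52),((331,254),52),((323,191),20),((338,124),90),((386,167),30),((404,236),113),((386,272),39)):print(p,np.round(ray("top",p,z)))
E
```

```text
(271, 135) [ 673. -229.   52.]
(265, 201) [ 518. -223.   52.]
(264, 262) [ 383. -227.   52.]
(331, 254) [ 404. -374.   52.]
(323, 191) [ 551. -354.   20.]
(338, 124) [ 692. -381.   90.]
(386, 167) [ 611. -502.   30.]
(404, 236) [ 446. -522.  113.]
(386, 272) [ 367. -500.   39.]
```

View pics/crop0.png

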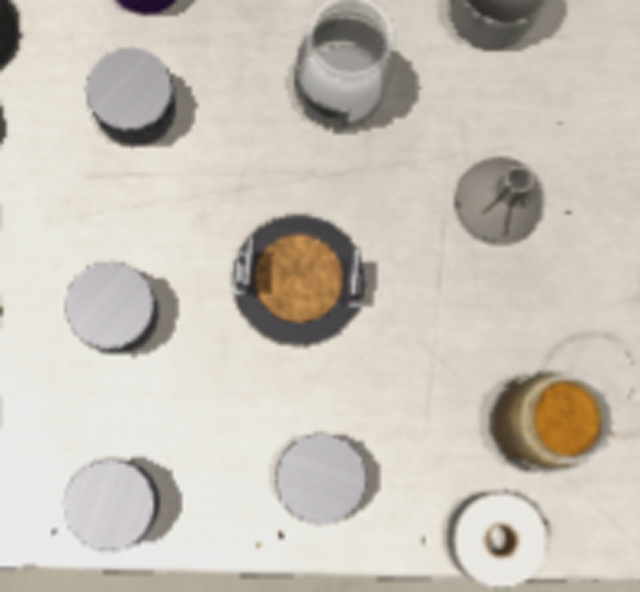

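Run:
```python
from h import *
i=cv2.imread("pics/top0.png").astype(int)
b,g,r=i[...,0],i[...,1],i[...,2]
m=((b-r>4)&(g>120)).astype(np.uint8)
n,l,s,c=cv2.connectedComponentsWithStats(m)
for k in range(1,n):
    if 400<s[k,4]<900 and 230<c[k,0]<350 and c[k,1]>110:
        q=max(cv2.findContours((l==k).astype(np.uint8),0,1)[0],key=len)
        e=cv2.fitEllipse(cv2.convexHull(q)); print(c[k],s[k],np.round(e[0],2),np.round(e[1],1),np.round(ray("top",e[0],52),1))
p=cv2.resize(i[165:221,288:360].astype(np.uint8),None,fx=10,fy=10,interpolation=cv2.INTER_CUBIC)
cv2.imwrite("pics/stand.png",p)
for p in((271,135),(275,93)):print(i[p[1],p[0]])
o=env.get_obs();print(R.from_rotvec(o["tcp_rot"]).as_matrix().round(3))
print(ray("top",(275,93),52))
```

```text
[170 168 171]
[150  47 114]
[[-0.945  0.326 -0.   ]
 [ 0.326  0.945 -0.002]
 [-0.    -0.002 -1.   ]]
[ 777.03060708 -233.14626284   52.        ]
```

View pics/stand.png

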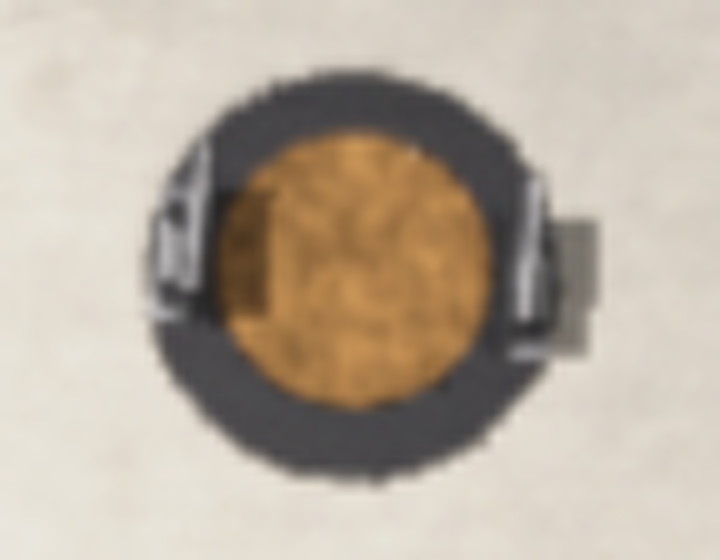

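Run:
```python
from h import *
i=cv2.imread("pics/top0.png").astype(int)
b,g,r=i[...,0],i[...,1],i[...,2]
m=((r-b<8)&(g>140)).astype(np.uint8)
m=cv2.morphologyEx(m,cv2.MORPH_OPEN,np.ones((5,5),np.uint8))
n,l,s,c=cv2.connectedComponentsWithStats(m)
for k in range(1,n):
    if 300<s[k,4]<1200 and 230<c[k,0]<350 and c[k,1]>110:
        q=max(cv2.findContours((l==k).astype(np.uint8),0,1)[0],key=len)
        e=cv2.fitEllipse(cv2.convexHull(q)); print(s[k],np.round(e[0],2),np.round(e[1],1),np.round(ray("top",e[0],52),1))
print(ray("top",(323.05,192.05),6),ray("top",(323.05,191.45),17))
for d in((351.7,518),(354.9,516)):pass
a=ray("top",(288+53.2,165+17.0),65);b=ray("top",(288+51.3,165+35),65);print(a,b,np.arctan2(*(a-b)[1::-1]))
```

```text
[257 120  26  25 508] [269.69 132.06] [24.4 25.8] [ 680.1 -225.5   52. ]
[326 120  22  19 325] [336.72 129.42] [18.7 23. ] [ 692.1 -381.2   52. ]
[251 187  26  27 566] [263.55 199.79] [26.  27.4] [ 521.  -219.4   52. ]
[317 241  27  28 615] [329.88 254.16] [27.6 28. ] [ 404.  -371.5   52. ]
[ 550.34552394 -354.5731869     6.        ] [ 549.99219454 -354.14613113   17.        ]
[ 564.86794311 -392.67835191   65.        ] [ 523.9324583  -389.13931046   65.        ] -0.08623968902045612
```

```bash
cat >> h.py <<'E'
def plan(*ts, o=None):
    """targets (x,y,z,phi deg of tool y in world); print shifts in cm and turn from current pose"""
    o=o or env.get_obs(); M=R.from_rotvec(o["tcp_rot"]).as_matrix()
    ph=np.degrees(np.arctan2(M[1,1],M[0,1]))
    print("at",np.round(o["tool_pos"],1),"phi",round(ph,1),"t",o["clock"],"F",np.round(o["contact_force"],2),"gap",round(o["finger_gap"],1),"grip",round(o["grasp_force"],1),"q7",round(o["q"][6],2))
    for t in ts:
        d=M.T@(np.array(t[:3])-o["tool_pos"])/10
        print(np.round(d,2),round(-np.radians((t[3]-ph+180)%360-180),3))
E
python3 - <<'E'
from h import *
for p in((270.3,132.4),(264.2,200.1),(264.2,261.8),(330.1,254.1)):print(np.round(ray("top",p,52),1))
plan((330,420,270,40),(450,150,280,0),(385,-227,140,-5))
E
```

```text
[ 679.3 -226.9   52. ]
[ 520.4 -220.8   52. ]
[ 383.5 -227.4   52. ]
[ 404.2 -372.    52. ]
at [211.7 614.  183.8] phi 71.0 t 0.1 F [-0.59 -0.27 -0.43] gap 91.7 grip 0.0 q7 -0.06
[-17.51 -14.5   -8.6 ] 0.541
[-37.65 -36.11  -9.56] 1.239
[-43.79 -73.85   4.5 ] 1.326
```

Emit:
{"api": "carry_out", "payload": {"motion": [[-8,-7,-6,0.15,1],[-12,-11,-9,0.3,1],[-17.5,-14.5,-9,0.45,1],[-22,-19,-9.5,0.6,1],[-26,-23,-9.5,0.75,1],[-30,-28,-9.5,0.9,1],[-34,-32,-9.5,1.05,1],[-37.6,-36,-9.5,1.2,1]]}}

```text
clock: 0.9
tool_pos: [392.6, 274.5, 273.8]
tcp_rot: [-2.185, -2.257, -0.0]
contact_force: [0.9, -0.1, 0.1]
finger_gap: 91.9
grasp_force: 0.0
```

Run:
```python
from h import *
plan((383.5,-227.4,240,-5),(383.5,-227.4,19,-5))
```

```text
at [392.6 274.5 273.8] phi 1.9 t 0.9 F [ 0.92 -0.09  0.08] gap 91.9 grip 0.0 q7 -0.62
[-50.14  -2.56   3.36] 0.12
[-50.15  -2.56  25.46] 0.12
```

Emit:
{"api": "carry_out", "payload": {"motion": [[-5,1,0,0.12,1],[-10,3,0,0.12,1],[-15,4,0,0.12,1],[-20,4,0,0.12,1],[-25,4,0,0.12,1],[-30,3,0,0.12,1],[-35,2,0,0.12,1],[-40,1,1,0.12,1]]}}

```text
clock: 1.7
tool_pos: [419.0, -115.7, 265.9]
tcp_rot: [2.309, 2.129, 0.003]
contact_force: [1.6, -0.0, 0.1]
finger_gap: 91.9
grasp_force: 0.0
```

Run:
```python
from h import *
plan((383.5,-227.4,240,-5),(383.5,-227.4,19,-5))
```

```text
at [ 419.  -115.7  265.9] phi -4.6 t 1.7 F [ 1.56 -0.03  0.06] gap 91.9 grip 0.0 q7 0.1
[-11.42  -2.64   2.57] 0.006
[-11.45  -2.69  24.67] 0.006
```

Emit:
{"api": "carry_out", "payload": {"motion": [[-5,-1.2,2,0.006,1],[-10.5,-2.6,6,0.006,1],[-10.5,-2.6,11,0.006,1],[-10.5,-2.6,16,0.006,1],[-10.5,-2.6,18.5,0.006,1],[-10.5,-2.6,18.5,0.006,1],[-10.5,-2.6,18.5,0.006,1]]}}

```text
clock: 2.4
tool_pos: [384.4, -216.7, 80.6]
tcp_rot: [-2.316, -2.121, 0.002]
contact_force: [0.8, -0.6, 0.5]
finger_gap: 91.5
grasp_force: 0.0
```

Run:
```python
from h import *
plan((383.5,-227.4,75,-5),(383.5,-227.4,19,-5))
for i in range(4): env.snapshot("top"); print(env.get_obs()["contact_force"].round(2))
```

```text
at [ 384.4 -216.7   80.6] phi -5.0 t 2.4 F [ 0.84 -0.64  0.51] gap 91.5 grip 0.0 q7 0.75
[-1.08  0.    0.56] -0.001
[-1.07  0.01  6.16] -0.001
[-0.3   0.88 -0.01]
[1.04 0.82 0.45]
[ 0.41 -0.68  0.11]
[-0.03  0.58 -0.39]
```

Emit:
{"api": "carry_out", "payload": {"motion": [[-1.05,0,1.5,0,1],[-1.05,0,4.5,0,1],[-1.05,0,6.1,0,1],[-1.05,0,6.1,0,0.2],[-1.05,0,6.1,0,-0.5],[-1.05,0,6.1,0,-0.5],[-1.05,0,6.1,0,-0.5],[-1.05,0,6.1,0,-0.5]], "squeeze": 25}}

```text
clock: 3.4
tool_pos: [384.3, -226.6, 20.2]
tcp_rot: [2.315, 2.123, 0.002]
contact_force: [-2.1, 1.2, 8.3]
finger_gap: 60.1
grasp_force: 25.0
```

```bash
cat >> h.py <<'E'
def heft(n=10):
    f=[]
    for i in range(n): env.snapshot("scene"); f.append(env.get_obs()["contact_force"])
    print("mean F",np.mean(f,0).round(2),"sem",(np.std(f,0)/n**.5).round(2))
E
python3 - <<'E'
from h import *
plan((383.5,-227.4,75,-5))
E
```

```text
at [ 384.3 -226.6   20.2] phi -5.0 t 3.4 F [-2.13  1.18  8.33] gap 60.1 grip 25.0 q7 0.91
[-0.08 -0.06 -5.48] 0.0
```

Emit:
{"api": "carry_out", "payload": {"motion": [[0,0,-1.5,0,-0.5],[0,0,-3,0,-0.5],[0,0,-4,0,-0.5],[0,0,-4,0,-0.5],[0,0,-4,0,-0.5],[0,0,-4,0,-0.5]]}}

```text
clock: 4.0
tool_pos: [383.6, -226.3, 58.8]
tcp_rot: [-2.315, -2.122, 0.0]
contact_force: [1.6, 1.0, -1.1]
finger_gap: 59.8
grasp_force: 25.0
```

Run:
```python
from h import *
plan((383.5,-227.4,20.2,-5),(404.2,-372,75,-5))
heft()
```

```text
at [ 383.6 -226.3   58.8] phi -5.0 t 4.0 F [ 1.64  0.97 -1.12] gap 59.8 grip 25.0 q7 0.82
[-0.11  0.    3.86] 0.0
[-14.33   3.32  -1.62] 0.0
mean F [-0.01  0.09 -1.88] sem [0.13 0.2  0.12]
```

Emit:
{"api": "carry_out", "payload": {"motion": [[0,0,2,0,-0.5],[0,0,3.4,0,-0.5],[0,0,3.9,0,-0.5],[0,0,3.9,0,-0.5],[0,0,3.9,0,1],[0,0,3.9,0,1],[0,0,3.9,0,1],[0,0,2.5,0,1]]}}

```text
clock: 5.3
tool_pos: [383.1, -226.2, 33.8]
tcp_rot: [-2.315, -2.122, 0.002]
contact_force: [-0.7, 0.3, -0.5]
finger_gap: 89.9
grasp_force: 0.0
```

Run:
```python
from h import *
plan((384,-227,90,-5),(404.2,-372,90,-5),(404.2,-372,20,-5))
```

```text
at [ 383.1 -226.2   33.8] phi -5.0 t 5.3 F [-0.71  0.27 -0.51] gap 89.9 grip 0.0 q7 0.88
[-0.07  0.09 -5.63] 0.0
[-14.34   3.36  -5.64] 0.0
[-14.34   3.37   1.36] 0.0
```

Emit:
{"api": "carry_out", "payload": {"motion": [[0,0,-4,0,1],[-4,2,-6,0,1],[-9,3.37,-6,0,1],[-13,3.37,-6,0,1],[-14.4,3.37,-5,0,1],[-14.4,3.37,-3.5,0,1],[-14.4,3.37,-1,0,1],[-14.4,3.37,1.3,0,1]]}}

```text
clock: 6.1
tool_pos: [405.0, -371.0, 19.7]
tcp_rot: [-2.314, -2.123, -0.001]
contact_force: [-0.2, 0.9, -0.1]
finger_gap: 91.8
grasp_force: 0.0
```

Run:
```python
from h import *
plan((404.2,-372,20,-5))
```

```text
at [ 405.  -371.    19.7] phi -4.9 t 6.1 F [-0.24  0.91 -0.08] gap 91.8 grip 0.0 q7 1.12
[-0.1  -0.08 -0.03] 0.001
```

Emit:
{"api": "carry_out", "payload": {"motion": [[-0.1,0,0,0,-0.5],[-0.1,0,0,0,-0.5],[-0.1,0,0,0,-0.5],[-0.1,0,0,0,-0.5],[-0.1,0,0,0,-0.5],[-0.1,0,-1.5,0,-0.5],[-0.1,0,-3,0,-0.5],[-0.1,0,-4,0,-0.5]]}}

```text
clock: 6.9
tool_pos: [405.7, -374.7, 63.5]
tcp_rot: [2.314, 2.121, 0.001]
contact_force: [0.3, 0.1, -0.2]
finger_gap: 30.0
grasp_force: 0.0
```

Run:
```python
from h import *
for i in range(6): env.snapshot("top")
plan((404.2,-372,20,-5))
heft()
```

```text
at [ 404.7 -373.6   61. ] phi -5.0 t 7.2 F [-0.36  0.94 -0.84] gap 23.1 grip 0.0 q7 1.07
[ 0.15 -0.07  4.1 ] 0.001
mean F [-0.1  -0.07  0.12] sem [0.11 0.11 0.17]
```

The fingers closed on nothing, so I'll look.

Run:
```python
from h import *
i=env.snapshot("top"); s=env.snapshot("scene")
a=cv2.resize(i[105:290,230:430],(400,370),interpolation=2); b=cv2.resize(s[70:200,220:360],(398,370),interpolation=2)
cv2.imwrite("pics/l1.png",np.hstack([a,b]))
```

```text
(no output)
```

View pics/l1.png

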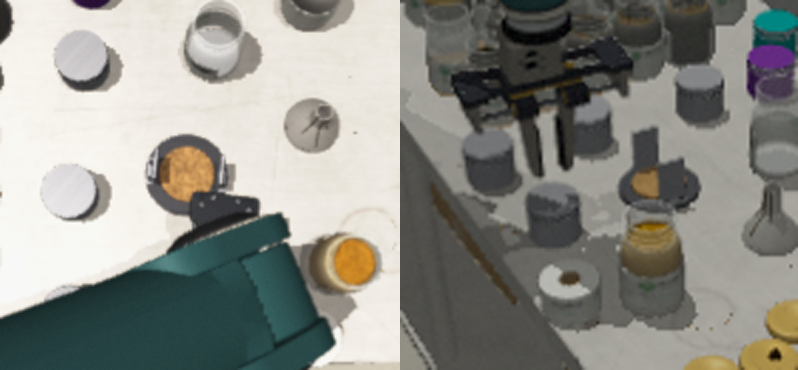

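Emit:
{"api": "carry_out", "payload": {"motion": [[0,0,-1,0,1],[0,0,-1,0,1],[0,0,-1,0,1],[0,0,-1,0,1],[0,0,-1,0,1],[0,0,-1,0,1],[0,0,-1,0,1],[0,0,-1,0,1]]}}

```text
clock: 8.6
tool_pos: [404.8, -374.0, 71.2]
tcp_rot: [-2.316, -2.123, 0.0]
contact_force: [-0.2, -0.8, 0.2]
finger_gap: 85.3
grasp_force: 0.0
```

Run:
```python
from h import *
plan((404.2,-372,20,-5))
print(np.round(ray("scene",(274.2,139.2),52)))
```

```text
at [ 404.8 -374.    71.2] phi -5.0 t 8.6 F [-0.24 -0.79  0.17] gap 85.3 grip 0.0 q7 1.06
[ 0.2  -0.08  5.12] 0.0
[ 406. -375.   52.]
```

Tin still in place. I'll descend and close for longer.

Emit:
{"api": "carry_out", "payload": {"motion": [[0,0,1,0,1],[0,0,4,0,0.8],[0,0,5.1,0,0.5],[0,0,5.1,0,-0.5],[0,0,5.1,0,-0.5],[0,0,5.1,0,-0.5],[0,0,5.1,0,-0.5],[0,0,5.1,0,-0.5]]}}

```text
clock: 9.4
tool_pos: [405.2, -374.2, 20.8]
tcp_rot: [2.315, 2.122, 0.001]
contact_force: [-0.2, 0.1, -1.3]
finger_gap: 59.7
grasp_force: 25.0
```

Emit:
{"api": "carry_out", "payload": {"motion": [[0,0,0,0,-0.5],[0,0,-1.5,0,-0.5],[0,0,-3,0,-0.5],[0,0,-4,0,-0.5],[0,0,-4,0,-0.5],[0,0,-4,0,-0.5]]}}

```text
clock: 10.0
tool_pos: [405.2, -373.9, 60.8]
tcp_rot: [2.315, 2.123, 0.001]
contact_force: [-0.0, -0.2, -0.9]
finger_gap: 60.0
grasp_force: 25.0
```

Run:
```python
from h import *
plan((550,-354,140,-5))
heft()
```

```text
at [ 405.2 -373.9   60.8] phi -5.0 t 10.0 F [-0.04 -0.2  -0.91] gap 60.0 grip 25.0 q7 1.08
[ 3.24 14.26 -7.91] 0.001
mean F [-0.35  0.16 -0.88] sem [0.14 0.17 0.15]
```

Emit:
{"api": "carry_out", "payload": {"motion": [[0,0,2,0,-0.5],[0,0,3.4,0,-0.5],[0,0,4,0,-0.5],[0,0,4,0,-0.5],[0,0,4,0,1],[0,0,4,0,1],[0,0,4,0,1],[0,0,4,0,1]]}}

```text
clock: 11.3
tool_pos: [405.0, -374.1, 20.4]
tcp_rot: [2.316, 2.123, 0.0]
contact_force: [0.7, 0.2, 0.3]
finger_gap: 90.5
grasp_force: 0.0
```

Run:
```python
from h import *
plan((405,-374,120,-5),(520.4,-220.8,120,-5),(520.4,-220.8,75,-5))
```

```text
at [ 405.  -374.1   20.4] phi -5.0 t 11.3 F [0.66 0.17 0.32] gap 90.5 grip 0.0 q7 1.12
[ 0.01  0.01 -9.96] 0.0
[16.27 10.17 -9.96] 0.0
[16.27 10.17 -5.46] 0.0
```

Emit:
{"api": "carry_out", "payload": {"motion": [[0,0,-4,0,1],[0.5,0.5,-8.5,0,1],[5,3,-10,0,1],[9,6,-10,0,1],[13,9,-10,0,1],[16.2,10.2,-9,0,1],[16.2,10.2,-6,0,1],[16.2,10.2,-5.5,0,1]]}}

```text
clock: 12.1
tool_pos: [519.4, -219.0, 72.9]
tcp_rot: [-2.31, -2.124, 0.003]
contact_force: [-0.5, -0.3, 0.6]
finger_gap: 91.6
grasp_force: 0.0
```

Run:
```python
from h import *
plan((520.4,-220.8,20,-5))
```

```text
at [ 519.4 -219.    72.9] phi -4.8 t 12.1 F [-0.54 -0.25  0.59] gap 91.6 grip 0.0 q7 0.71
[-0.17  0.14  5.29] 0.003
```

Emit:
{"api": "carry_out", "payload": {"motion": [[-0.1,0.1,2,0,1],[-0.1,0.1,4.5,0,0.8],[-0.1,0.1,5.3,0,0.4],[-0.1,0.1,5.3,0,-0.5],[-0.1,0.1,5.3,0,-0.5],[-0.1,0.1,5.3,0,-0.5],[-0.1,0.1,5.3,0,-0.5],[-0.1,0.1,5.3,0,-0.5]], "squeeze": 30}}

```text
clock: 12.9
tool_pos: [521.9, -222.6, 22.9]
tcp_rot: [2.315, 2.122, 0.001]
contact_force: [0.4, -0.0, -0.5]
finger_gap: 38.0
grasp_force: 0.0
```

Emit:
{"api": "carry_out", "payload": {"motion": [[0,0,0,0,-0.5],[0,0,-1.5,0,-0.5],[0,0,-3,0,-0.5],[0,0,-4,0,-0.5],[0,0,-4,0,-0.5],[0,0,-4,0,-0.5]]}}

```text
clock: 13.5
tool_pos: [521.7, -222.4, 62.8]
tcp_rot: [2.315, 2.123, 0.001]
contact_force: [-0.5, 0.3, -1.0]
finger_gap: 23.2
grasp_force: 0.0
```

Run:
```python
from h import *
plan((520,-221,110,-5),(550,-354.3,110,-5),(550,-354.3,40,-5))
heft(6)
```

```text
at [ 521.7 -222.4   62.8] phi -5.0 t 13.5 F [-0.46  0.34 -1.04] gap 23.2 grip 0.0 q7 0.73
[ 0.13 -0.18 -4.72] 0.001
[-12.89   3.96  -4.72] 0.001
[-12.9    3.96   2.28] 0.001
mean F [-0.03 -0.36 -0.13] sem [0.2  0.18 0.17]
```

Run:
```python
from h import *
i=env.snapshot("top"); s=env.snapshot("scene")
a=cv2.resize(i[105:290,230:430],(400,370),interpolation=2); b=cv2.resize(s[70:200,220:360],(398,370),interpolation=2)
cv2.imwrite("pics/l2.png",np.hstack([a,b]))
```

```text
(no output)
```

View pics/l2.png

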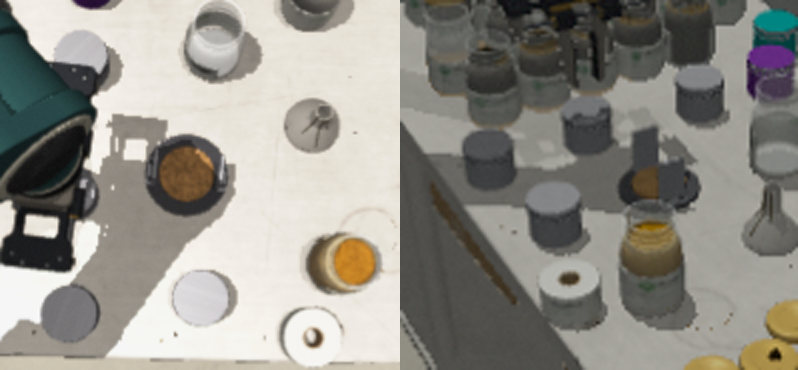

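Run:
```python
from h import *
k=140/398;kv=130/370
for n,p in(("T2",(588,107)),("T1",(700,76)),("T3",(489,139)),("T4",(554,192))):
    print(n,np.round(ray("scene",(220+(p[0]-400+.5)*k-.5,70+(p[1]+.5)*kv-.5),52)))
print("top T4",ray("top",(230+201.5/2-.5,105+297/2-.5),52),"T3",ray("top",(230+70/2-.5,105+313.5/2-.5),52))
```

```text
T2 [ 524. -220.   52.]
T1 [ 681. -226.   52.]
T3 [ 388. -223.   52.]
T4 [ 410. -364.   52.]
top T4 [ 406.59438352 -372.31275283   52.        ] T3 [ 384.72985652 -227.98691083   52.        ]
```

```bash
cat >> h.py <<'E'
def proj(n,P):
    c=env.get_calibration(n);T=np.array(c["world_to_cam"]);p=T[:3,:3]@np.array(P,float)+T[:3,3]
    return cv2.projectPoints(np.array([[p[0],-p[1],-p[2]]]),np.zeros(3),np.zeros(3),c["camera_matrix"],np.array(c["distortion"]))[0][0,0]
E
python3 - <<'E'
from h import *
s=env.snapshot("scene"); o=env.get_obs()
x0,y0,f=255,70,10
b=cv2.resize(s[y0:y0+55,x0:x0+75],None,fx=f,fy=f,interpolation=2)
t=o["tool_pos"]
for P,c in((t,(0,0,255)),(t+[0,0,18.7],(0,255,0)),((520.4,-220.8,52),(255,0,0))):
    p=proj("scene",P); print(P,p); q=((p-[x0,y0]+.5)*f).astype(int); cv2.circle(b,tuple(int(v) for v in q),4,c,-1)
cv2.imwrite("pics/l3.png",b); print(o["finger_gap"],o["q"].round(3))
E
```

```text
[ 521.2499324  -222.6458985    62.03180976] [285.41323278 105.40420653]
[ 521.2499324  -222.6458985    80.73180976] [285.08598765 100.82144853]
(520.4, -220.8, 52) [285.14405228 107.661987  ]
23.003151561445677 [-0.219  0.582  0.744  1.94  -0.531  0.825  0.728]
```

View pics/l3.png

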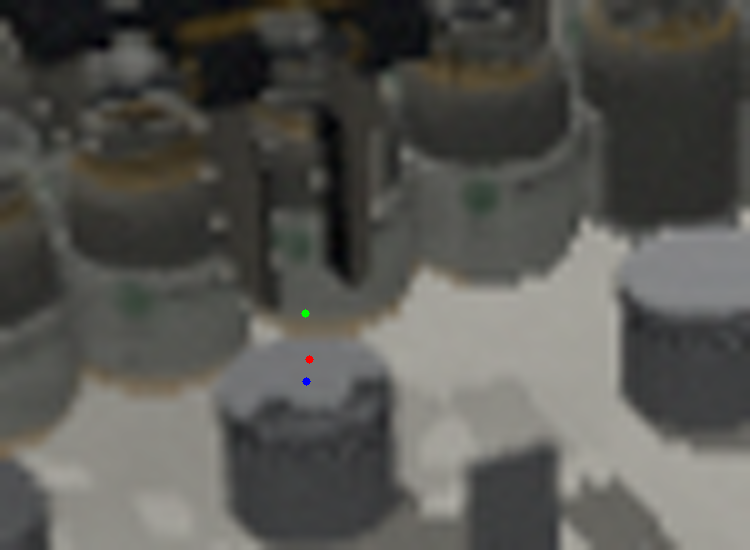

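Run:
```python
from h import *
print("l1 tcp proj",proj("scene",(404.7,-373.6,61)),"seen", 220+150*140/398,70+170*130/370)
print("now tip seen (286,99.3):",[ray("scene",(286,98.8),z).round() for z in(62,75,90)])
print("body top",[ray("top",(230+57/2,105+165/2),z).round() for z in(130,150,170)])
c=np.array
```

```text
l1 tcp proj [273.49213246 136.88502417] seen 272.7638190954774 129.72972972972974
now tip seen (286,99.3): [array([ 543., -183.,   62.]), array([ 534., -203.,   75.]), array([ 524., -226.,   90.])]
body top [array([ 535., -218.,  130.]), array([ 532., -221.,  150.]), array([ 529., -224.,  170.])]
```

Emit:
{"api": "carry_out", "payload": {"motion": [[0,0,-1,0,1],[0,0,-1,0,1],[0,0,-1,0,1],[0,0,-1,0,1],[0,0,-1,0,1],[0,0,-1,0,1],[0,0,-1,0,1],[0,0,-1,0,1]]}}

```text
clock: 14.75
tool_pos: [521.4, -222.6, 72.2]
tcp_rot: [-2.316, -2.123, 0.0]
contact_force: [0.4, 0.4, -0.4]
finger_gap: 84.8
grasp_force: 0.0
```

Emit:
{"api": "carry_out", "payload": {"motion": [[0,0.1,1.5,0,1],[0,0.1,3.5,0,1],[0,0.1,5,0,1],[0,0.1,5.5,0,1],[0,0.1,6,0,1],[0,0.1,6,0,1]]}}

```text
clock: 15.35
tool_pos: [522.2, -222.8, 11.8]
tcp_rot: [-2.316, -2.122, 0.001]
contact_force: [0.1, -0.1, 0.3]
finger_gap: 92.1
grasp_force: 0.0
```

Run:
```python
from h import *
s=env.snapshot("scene"); o=env.get_obs()
plan((520.4,-220.8,-5,-5))
x0,y0,f=255,70,10
b=cv2.resize(s[y0:y0+55,x0:x0+75],None,fx=f,fy=f,interpolation=2)
cv2.imwrite("pics/l4.png",b)
```

```text
at [ 522.5 -222.9   12.3] phi -5.0 t 15.4 F [-0.37  0.31  0.12] gap 92.1 grip 0.0 q7 0.78
[ 0.19 -0.23  1.73] 0.0
```

View pics/l4.png

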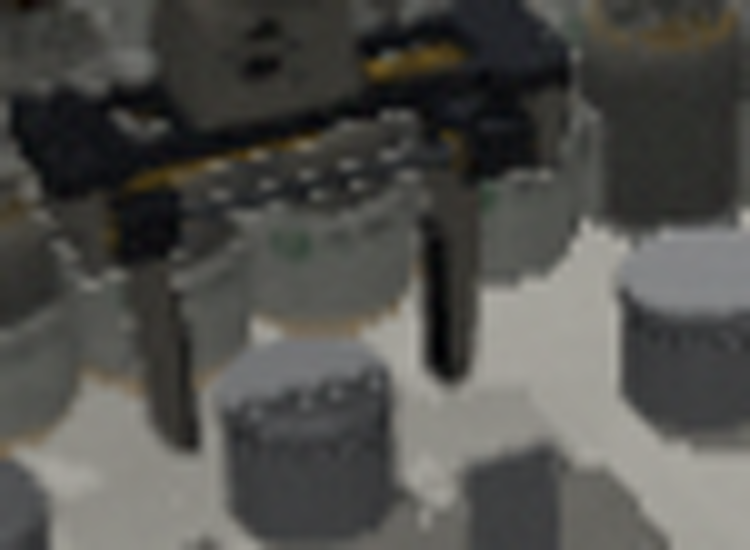

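Fingertips are about 28 mm higher than the reported TCP suggests: they project to (286,111) where (285,118) was expected. So I grasp lower.

Emit:
{"api": "carry_out", "payload": {"motion": [[0.1,-0.1,1,0,1],[0.1,-0.1,2,0,1],[0.1,-0.1,2,0,-0.5],[0.1,-0.1,2,0,-0.5],[0.1,-0.1,2,0,-0.5],[0.1,-0.1,2,0,-0.5],[0.1,-0.1,2,0,-0.5],[0.1,-0.1,2,0,-0.5]], "squeeze": 30}}

```text
clock: 16.2
tool_pos: [521.5, -221.7, -7.5]
tcp_rot: [2.316, 2.123, 0.0]
contact_force: [-0.6, 0.7, 1.7]
finger_gap: 61.5
grasp_force: 30.0
```

Emit:
{"api": "carry_out", "payload": {"motion": [[0,0,0,0,-0.5],[0,0,-1.5,0,-0.5],[0,0,-3,0,-0.5],[0,0,-4,0,-0.5],[0,0,-4,0,-0.5],[0,0,-4,0,-0.5]]}}

```text
clock: 16.8
tool_pos: [521.8, -221.3, 32.7]
tcp_rot: [2.315, 2.123, 0.001]
contact_force: [0.1, 0.1, -2.8]
finger_gap: 61.6
grasp_force: 30.0
```

Run:
```python
from h import *
plan((520,-221,80,-5),(550,-354.3,80,-5),(550,-354.3,40,-5))
heft(6)
```

```text
at [ 521.8 -221.3   32.7] phi -5.0 t 16.8 F [ 0.1   0.06 -2.76] gap 61.6 grip 30.0 q7 0.76
[ 0.02 -0.17 -4.73] 0.001
[-13.     3.97  -4.74] 0.001
[-13.01   3.97  -0.74] 0.001
mean F [-0.11 -0.19 -3.33] sem [0.2  0.11 0.14]
```

Emit:
{"api": "carry_out", "payload": {"motion": [[0,0,2,0,-0.5],[0,0,3.5,0,-0.5],[0,0,4,0,-0.5],[0,0,4,0,-0.5],[0,0,4,0,1],[0,0,4,0,1],[0,0,4,0,1],[0,0,4,0,1]]}}

```text
clock: 17.9
tool_pos: [521.7, -221.7, -7.7]
tcp_rot: [2.316, 2.122, 0.0]
contact_force: [0.1, -0.3, -0.1]
finger_gap: 91.0
grasp_force: 0.0
```

Run:
```python
from h import *
plan((521.5,-221.5,70,-30),(679.3,-226.9,70,-30),(679.3,-226.9,-8,-30))
```

```text
at [ 521.7 -221.7   -7.7] phi -5.0 t 17.9 F [ 0.06 -0.27 -0.06] gap 91.0 grip 0.0 q7 0.8
[ 0.02 -0.02 -7.77] 0.437
[ 0.85 15.74 -7.76] 0.437
[ 0.85 15.74  0.04] 0.437
```

Emit:
{"api": "carry_out", "payload": {"motion": [[0,0,-4,0,1],[0,0,-7.8,0.12,1],[0.4,4.5,-7.8,0.25,1],[0.8,9,-7.8,0.38,1],[0.85,13,-7.8,0.5,1],[0.85,15.7,-7.8,0.5,1],[0.85,15.7,-7.8,0.5,1],[0.85,15.7,-7,0.5,1]]}}

```text
clock: 18.7
tool_pos: [678.8, -227.4, 62.4]
tcp_rot: [2.768, 1.483, 0.0]
contact_force: [0.2, -0.1, -1.0]
finger_gap: 91.9
grasp_force: 0.0
```

Run:
```python
from h import *
env.snapshot("top");env.snapshot("top")
plan((680,-226.7,-8,-34))
```

```text
at [ 676.6 -226.7   60.8] phi -33.7 t 18.8 F [-1.16 -0.43 -0.26] gap 92.1 grip 0.0 q7 0.18
[0.2  0.3  6.87] 0.005
```

Emit:
{"api": "carry_out", "payload": {"motion": [[0.2,0.2,2,0,1],[0.2,0.2,5,0,1],[0.2,0.2,6.9,0,1],[0.2,0.2,6.9,0,-0.5],[0.2,0.2,6.9,0,-0.5],[0.2,0.2,6.9,0,-0.5],[0.2,0.2,6.9,0,-0.5],[0.2,0.2,6.9,0,-0.5]], "squeeze": 35}}

```text
clock: 19.6
tool_pos: [681.0, -225.9, -5.5]
tcp_rot: [-2.768, -1.483, -0.0]
contact_force: [-4.6, 1.1, 5.9]
finger_gap: 61.5
grasp_force: 35.0
```

Emit:
{"api": "carry_out", "payload": {"motion": [[0,0,0,0,-0.5],[0,0,-1.5,0,-0.5],[0,0,-3,0,-0.5],[0,0,-4,0,-0.5],[0,0,-4,0,-0.5],[0,0,-4,0,-0.5]]}}

```text
clock: 20.2
tool_pos: [681.6, -226.0, 33.5]
tcp_rot: [2.769, 1.484, 0.001]
contact_force: [-0.3, 0.1, -6.5]
finger_gap: 61.2
grasp_force: 35.0
```

Run:
```python
from h import *
plan((680,-226.7,80,-34),(550,-354.3,80,-5),(550,-354.3,40,-5))
heft(5)
```

```text
at [ 681.6 -226.    33.5] phi -33.6 t 20.2 F [-0.33  0.11 -6.48] gap 61.2 grip 35.0 q7 0.19
[-0.14 -0.1  -4.65] 0.006
[-17.97  -3.85  -4.66] -0.5
[-17.97  -3.85  -0.66] -0.5
mean F [ 0.05  0.08 -6.34] sem [0.14 0.25 0.19]
```

Emit:
{"api": "carry_out", "payload": {"motion": [[0,0,-3,0,-0.5],[-1,0,-4.8,-0.1,-0.5],[-5,-1,-4.8,-0.2,-0.5],[-9.5,-2,-4.8,-0.3,-0.5],[-14,-3,-4.8,-0.4,-0.5],[-17.8,-3.85,-4.8,-0.5,-0.5],[-17.8,-3.85,-4.8,-0.5,-0.5],[-17.8,-3.85,-4.8,-0.5,-0.5]]}}

```text
clock: 21.25
tool_pos: [549.5, -354.7, 81.5]
tcp_rot: [2.321, 2.117, 0.001]
contact_force: [1.3, 1.8, -6.1]
finger_gap: 61.3
grasp_force: 35.0
```

Run:
```python
from h import *
for i in range(4):env.snapshot("top")
plan((551.2,-353.2,22,-5))
```

```text
at [ 551.9 -351.7   80.9] phi -4.9 t 21.45 F [ 0.35  0.46 -5.45] gap 61.4 grip 35.0 q7 0.87
[-0.16 -0.06  5.89] 0.002
```

Emit:
{"api": "carry_out", "payload": {"motion": [[-0.15,-0.06,0,0,-0.5],[-0.15,-0.06,1,0,-0.5],[-0.15,-0.06,2,0,-0.5],[-0.15,-0.06,3,0,-0.5],[-0.15,-0.06,4,0,-0.5],[-0.15,-0.06,4.8,0,-0.5],[-0.15,-0.06,5.2,0,-0.5],[-0.15,-0.06,5.2,0,-0.5]]}}

```text
clock: 22.25
tool_pos: [549.6, -354.4, 28.5]
tcp_rot: [-2.315, -2.122, 0.001]
contact_force: [-0.1, -0.2, -5.0]
finger_gap: 61.1
grasp_force: 35.0
```

Emit:
{"api": "carry_out", "payload": {"motion": [[0,0,0.1,0,-0.5],[0,0,0.2,0,-0.5],[0,0,0.3,0,-0.5],[0,0,0.4,0,-0.5],[0,0,0.4,0,-0.5]]}}

```text
clock: 22.75
tool_pos: [550.1, -354.5, 25.3]
tcp_rot: [2.316, 2.123, 0.0]
contact_force: [0.3, 0.5, -6.0]
finger_gap: 61.3
grasp_force: 35.0
```

Run:
```python
from h import *
plan((551.2,-353.2,22,-5)); heft(4)
```

```text
at [ 550.1 -354.5   25.3] phi -5.0 t 22.75 F [ 0.26  0.49 -6.04] gap 61.3 grip 35.0 q7 0.91
[0.14 0.1  0.33] 0.0
mean F [ 0.59 -0.35 -5.62] sem [0.18 0.12 0.08]
```

Emit:
{"api": "carry_out", "payload": {"motion": [[0.12,0.1,0.2,0,-0.5],[0.12,0.1,0.4,0,-0.5],[0.12,0.1,0.6,0,-0.5],[0.12,0.1,0.6,0,-0.5]]}}

```text
clock: 23.35
tool_pos: [550.9, -353.2, 18.8]
tcp_rot: [-2.315, -2.122, 0.0]
contact_force: [0.4, 0.2, -5.7]
finger_gap: 61.7
grasp_force: 35.0
```

Emit:
{"api": "carry_out", "payload": {"motion": [[0,0,0.1,0,-0.5],[0,0,0.2,0,-0.5],[0,0,0.3,0,-0.5],[0,0,0.3,0,-0.5]]}}

```text
clock: 23.75
tool_pos: [551.1, -353.3, 16.1]
tcp_rot: [-2.316, -2.122, 0.0]
contact_force: [0.1, -1.0, -5.4]
finger_gap: 61.3
grasp_force: 35.0
```

Emit:
{"api": "carry_out", "payload": {"motion": [[0,0,0.1,0,-0.5],[0,0,0.2,0,-0.5],[0,0,0.3,0,-0.5],[0,0,0.3,0,-0.5]]}}

```text
clock: 24.15
tool_pos: [551.1, -353.3, 13.1]
tcp_rot: [-2.316, -2.122, 0.0]
contact_force: [-0.5, -0.4, -5.6]
finger_gap: 61.5
grasp_force: 35.0
```

Emit:
{"api": "carry_out", "payload": {"motion": [[0,0,0.1,0,-0.5],[0,0,0.2,0,-0.5],[0,0,0.2,0,-0.5]]}}

```text
clock: 24.45
tool_pos: [551.1, -353.3, 11.1]
tcp_rot: [-2.316, -2.123, -0.0]
contact_force: [-0.5, -0.3, -6.2]
finger_gap: 61.5
grasp_force: 35.0
```

Emit:
{"api": "carry_out", "payload": {"motion": [[0,0,0.1,0,-0.5],[0,0,0.2,0,-0.5],[0,0,0.2,0,-0.5]]}}

```text
clock: 24.75
tool_pos: [551.1, -353.3, 9.1]
tcp_rot: [-2.316, -2.122, 0.0]
contact_force: [-0.7, 0.1, -6.0]
finger_gap: 61.3
grasp_force: 35.0
```

Emit:
{"api": "carry_out", "payload": {"motion": [[0,0,0.1,0,-0.5],[0,0,0.2,0,-0.5],[0,0,0.2,0,-0.5]]}}

```text
clock: 25.05
tool_pos: [551.1, -353.3, 7.1]
tcp_rot: [-2.316, -2.123, 0.0]
contact_force: [-0.1, 0.6, -6.0]
finger_gap: 61.2
grasp_force: 35.0
```

Emit:
{"api": "carry_out", "payload": {"motion": [[0,0,0.1,0,-0.5],[0,0,0.2,0,-0.5],[0,0,0.2,0,-0.5]]}}

```text
clock: 25.35
tool_pos: [551.2, -353.5, 5.7]
tcp_rot: [2.316, 2.123, 0.0]
contact_force: [-1.1, 0.6, -0.3]
finger_gap: 61.5
grasp_force: 35.0
```

Emit:
{"api": "carry_out", "payload": {"motion": [[0,0,0.1,0,-0.5],[0,0,0.1,0,-0.5]]}}

```text
clock: 25.55
tool_pos: [551.3, -353.5, 5.6]
tcp_rot: [-2.316, -2.123, -0.001]
contact_force: [-2.5, 3.3, 5.5]
finger_gap: 61.5
grasp_force: 35.0
```

Emit:
{"api": "carry_out", "payload": {"motion": [[0,0,-0.1,0,-0.5],[0,0,-0.1,0,1],[0,0,-0.1,0,1],[0,0,-0.1,0,1],[0,0,-0.1,0,1],[0,0,-2,0,1],[0,0,-5,0,1],[0,0,-8,0,1]]}}

```text
clock: 26.35
tool_pos: [551.0, -353.8, 86.2]
tcp_rot: [2.316, 2.122, -0.001]
contact_force: [-0.1, 0.2, 0.4]
finger_gap: 91.8
grasp_force: 0.0
```

Run:
```python
from h import *
env.snapshot("top");plan((521.6,-221,85,-5),(521.6,-221,-7,-5))
```

```text
at [ 553.7 -356.1   91.7] phi -5.0 t 26.4 F [ 2.39 -1.71  2.6 ] gap 91.6 grip 0.0 q7 0.87
[13.18 -4.38  0.59] -0.001
[13.21 -4.45  9.79] -0.001
```

Emit:
{"api": "carry_out", "payload": {"motion": [[4.5,-1.5,0,0,1],[9,-3,0,0,1],[12.9,-4.1,0,0,1],[12.95,-4.1,0.5,0,1],[12.95,-4.1,1.5,0,1],[12.95,-4.1,2,0,1],[12.95,-4.1,2,0,1],[12.95,-4.1,2,0,1]]}}

```text
clock: 27.2
tool_pos: [521.3, -222.6, 64.2]
tcp_rot: [2.318, 2.12, -0.001]
contact_force: [0.6, 0.1, 0.8]
finger_gap: 92.1
grasp_force: 0.0
```

Run:
```python
from h import *
for i in range(3):env.snapshot("scene")
plan((521.6,-221,-7,-5))
```

```text
at [ 521.6 -221.8   64.4] phi -5.1 t 27.35 F [ 0.67 -0.16  0.29] gap 91.6 grip 0.0 q7 0.73
[ 0.09 -0.01  7.14] -0.001
```

Emit:
{"api": "carry_out", "payload": {"motion": [[0.05,0,2.5,0,1],[0.05,0,5.5,0,1],[0.05,0,7.1,0,1],[0.05,0,7.1,0,-0.5],[0.05,0,7.1,0,-0.5],[0.05,0,7.1,0,-0.5],[0.05,0,7.1,0,-0.5],[0.05,0,7.1,0,-0.5]]}}

```text
clock: 28.15
tool_pos: [521.8, -220.6, -5.7]
tcp_rot: [2.316, 2.122, 0.001]
contact_force: [-1.0, 0.2, 6.4]
finger_gap: 61.5
grasp_force: 35.0
```

Emit:
{"api": "carry_out", "payload": {"motion": [[0,0,0,0,-0.5],[0,0,-3,0,-0.5],[0,0,-7,0,-0.5],[0,0,-11,0,-0.5],[0,0,-14,0,-0.5],[0,0,-14,0,-0.5],[0,0,-14,0,-0.5]]}}

```text
clock: 28.85
tool_pos: [521.6, -219.6, 133.1]
tcp_rot: [-2.315, -2.123, -0.002]
contact_force: [-0.0, 0.4, -4.5]
finger_gap: 61.3
grasp_force: 35.0
```

Run:
```python
from h import *
for i in range(3):env.snapshot("scene")
plan((551.2,-355.3,90,-5),(551.2,-355.3,65,-5))
```

```text
at [ 520.4 -219.6  131.5] phi -5.0 t 29.0 F [ 0.72  0.07 -3.26] gap 61.5 grip 35.0 q7 0.66
[-13.26   4.25   4.13] 0.0
[-13.26   4.26   6.63] 0.0
```

Emit:
{"api": "carry_out", "payload": {"motion": [[-4,1.3,0,0,-0.5],[-8,2.6,0,0,-0.5],[-11.5,3.8,0,0,-0.5],[-13.2,4.25,1,0,-0.5],[-13.2,4.25,2.5,0,-0.5],[-13.2,4.25,4,0,-0.5],[-13.2,4.25,4.5,0,-0.5],[-13.2,4.25,4.5,0,-0.5]]}}

```text
clock: 29.8
tool_pos: [551.9, -353.4, 86.4]
tcp_rot: [-2.312, -2.122, 0.001]
contact_force: [0.1, -0.3, -2.5]
finger_gap: 61.3
grasp_force: 35.0
```

Run:
```python
from h import *
for i in range(8):env.snapshot("scene")
plan((551.2,-354.6,62,-5));heft(4)
```

```text
at [ 552.8 -355.5   88.9] phi -5.0 t 30.2 F [ 0.28 -0.04 -4.22] gap 61.3 grip 35.0 q7 0.88
[ 0.08 -0.17  2.69] 0.0
mean F [-0.04 -0.24 -3.77] sem [0.17 0.22 0.13]
```

Emit:
{"api": "carry_out", "payload": {"motion": [[0.08,-0.15,0.6,0,-0.5],[0.08,-0.15,1.2,0,-0.5],[0.08,-0.15,1.8,0,-0.5],[0.08,-0.15,2.2,0,-0.5],[0.08,-0.15,2.4,0,-0.5],[0.08,-0.15,2.4,0,-0.5],[0.08,-0.15,2.4,0,-0.5]]}}

```text
clock: 31.1
tool_pos: [551.1, -354.8, 64.4]
tcp_rot: [2.316, 2.122, -0.0]
contact_force: [-0.2, 0.3, -2.9]
finger_gap: 61.4
grasp_force: 35.0
```

Run:
```python
from h import *
for i in range(3):env.snapshot("scene")
plan((551.2,-354.6,60,-5))
```

```text
at [ 551.3 -354.8   64.6] phi -5.0 t 31.25 F [-0.7   0.21 -2.82] gap 61.5 grip 35.0 q7 0.89
[ 0.02 -0.01  0.46] 0.0
```

Well aligned. I'll step down to feel for contact.

Emit:
{"api": "carry_out", "payload": {"motion": [[0,0,0.1,0,-0.5],[0,0,0.2,0,-0.5],[0,0,0.3,0,-0.5],[0,0,0.4,0,-0.5],[0,0,0.4,0,-0.5]]}}

```text
clock: 31.75
tool_pos: [551.0, -354.6, 60.1]
tcp_rot: [-2.316, -2.122, 0.0]
contact_force: [-0.4, -0.1, -4.1]
finger_gap: 61.1
grasp_force: 35.0
```

Emit:
{"api": "carry_out", "payload": {"motion": [[0,0,0.1,0,-0.5],[0,0,0.2,0,-0.5],[0,0,0.2,0,-0.5]]}}

```text
clock: 32.05
tool_pos: [551.0, -354.6, 58.1]
tcp_rot: [-2.316, -2.122, -0.0]
contact_force: [-0.3, 0.1, -3.0]
finger_gap: 61.2
grasp_force: 35.0
```

Emit:
{"api": "carry_out", "payload": {"motion": [[0,0,0.1,0,-0.5],[0,0,0.15,0,-0.5],[0,0,0.15,0,-0.5]]}}

```text
clock: 32.35
tool_pos: [551.1, -354.7, 57.6]
tcp_rot: [2.316, 2.123, 0.001]
contact_force: [-2.9, 2.6, 4.9]
finger_gap: 61.2
grasp_force: 35.0
```

Emit:
{"api": "carry_out", "payload": {"motion": [[0,0,-0.1,0,-0.5],[0,0,-0.1,0,1],[0,0,-0.1,0,1],[0,0,-0.1,0,1],[0,0,-0.1,0,1],[0,0,-2,0,1],[0,0,-5,0,1],[0,0,-6.5,0,1]]}}

```text
clock: 33.15
tool_pos: [552.1, -356.0, 125.3]
tcp_rot: [2.314, 2.119, 0.002]
contact_force: [1.2, -0.2, 1.1]
finger_gap: 91.6
grasp_force: 0.0
```

Run:
```python
from h import *
for i in range(6):env.snapshot("scene")
plan((384,-227.2,70,-5),(384,-227.2,-7,-5))
```

```text
at [ 550.5 -353.9  120.7] phi -5.0 t 33.45 F [-0.25 -0.42  0.22] gap 92.2 grip 0.0 q7 0.85
[ 11.17 -17.68   5.11] 0.0
[ 11.16 -17.67  12.81] 0.0
```

Emit:
{"api": "carry_out", "payload": {"motion": [[2.5,-4,0,0,1],[5,-8,0,0,1],[7.5,-12,0,0,1],[10,-16,0.5,0,1],[11.15,-17.7,2,0,1],[11.15,-17.7,4,0,1],[11.15,-17.7,5,0,1],[11.15,-17.7,5,0,1]]}}

```text
clock: 34.25
tool_pos: [383.4, -228.0, 70.5]
tcp_rot: [-2.314, -2.121, 0.004]
contact_force: [-0.1, -0.0, 0.5]
finger_gap: 91.8
grasp_force: 0.0
```

Run:
```python
from h import *
for i in range(5):env.snapshot("scene")
plan((384,-227.2,-7,-5))
```

```text
at [ 384.9 -228.8   72.2] phi -5.0 t 34.5 F [-0.18 -0.09  0.48] gap 91.8 grip 0.0 q7 0.82
[ 0.16 -0.11  7.92] -0.0
```

Emit:
{"api": "carry_out", "payload": {"motion": [[0.1,-0.05,2.5,0,1],[0.1,-0.05,5.5,0,1],[0.1,-0.05,7.7,0,1],[0.1,-0.05,7.7,0,-0.5],[0.1,-0.05,7.7,0,-0.5],[0.1,-0.05,7.7,0,-0.5],[0.1,-0.05,7.7,0,-0.5],[0.1,-0.05,7.7,0,-0.5]], "squeeze": 25}}

```text
clock: 35.3
tool_pos: [384.8, -227.4, -4.2]
tcp_rot: [2.315, 2.122, 0.002]
contact_force: [-1.3, 1.1, 8.8]
finger_gap: 61.3
grasp_force: 25.0
```

Run:
```python
from h import *
for i in range(3):env.snapshot("scene")
plan((384,-227.2,150,-5))
```

```text
at [ 384.8 -227.4   -4.2] phi -5.0 t 35.45 F [-1.97  0.23  6.94] gap 61.4 grip 25.0 q7 0.99
[ 1.000e-02 -6.000e-02 -1.542e+01] 0.0
```

Emit:
{"api": "carry_out", "payload": {"motion": [[0,0,-2,0,-0.5],[0,0,-6,0,-0.5],[0,0,-10.5,0,-0.5],[0,0,-15,0,-0.5],[0,0,-16,0,-0.5],[0,0,-16,0,-0.5],[0,0,-16,0,-0.5]]}}

```text
clock: 36.15
tool_pos: [383.4, -226.0, 153.7]
tcp_rot: [-2.314, -2.123, -0.0]
contact_force: [-0.8, 0.3, -1.4]
finger_gap: 61.6
grasp_force: 25.0
```

Run:
```python
from h import *
for i in range(5):env.snapshot("scene")
plan((551.1,-354.7,145,-5));heft(3)
```

```text
at [ 383.1 -227.1  153.7] phi -5.0 t 36.4 F [-0.65  0.07 -1.98] gap 61.4 grip 25.0 q7 0.64
[-11.24  17.85   0.83] -0.0
mean F [ 0.06  0.1  -1.35] sem [0.18 0.2  0.09]
```

Emit:
{"api": "carry_out", "payload": {"motion": [[-2.4,3.8,0,0,-0.5],[-4.8,7.6,0,0,-0.5],[-7.2,11.4,0,0,-0.5],[-9.4,15,0,0,-0.5],[-10.8,17.2,0,0,-0.5],[-11.25,17.8,0.3,0,-0.5],[-11.25,17.8,0.6,0,-0.5],[-11.25,17.8,0.8,0,-0.5]]}}

```text
clock: 37.35
tool_pos: [550.1, -353.9, 145.9]
tcp_rot: [-2.315, -2.12, 0.0]
contact_force: [-0.4, -0.2, -2.2]
finger_gap: 61.5
grasp_force: 25.0
```

Run:
```python
from h import *
for i in range(8):env.snapshot("scene")
plan((551.1,-354.7,118,-5))
```

```text
at [ 551.7 -354.4  147.2] phi -5.0 t 37.75 F [-0.18 -0.4  -2.3 ] gap 61.1 grip 25.0 q7 0.86
[-0.04 -0.05  2.92] 0.001
```

Emit:
{"api": "carry_out", "payload": {"motion": [[-0.04,-0.05,0.7,0,-0.5],[-0.04,-0.05,1.4,0,-0.5],[-0.04,-0.05,2,0,-0.5],[-0.04,-0.05,2.5,0,-0.5],[-0.04,-0.05,2.8,0,-0.5],[-0.04,-0.05,2.8,0,-0.5],[-0.04,-0.05,2.8,0,-0.5],[-0.04,-0.05,2.8,0,-0.5]]}}

```text
clock: 38.55
tool_pos: [551.2, -355.2, 119.1]
tcp_rot: [2.316, 2.122, 0.0]
contact_force: [0.5, -0.9, -1.1]
finger_gap: 61.7
grasp_force: 25.0
```

Run:
```python
from h import *
for i in range(3):env.snapshot("scene")
plan((551.1,-354.7,112,-5))
```

```text
at [ 551.2 -355.1  119. ] phi -5.0 t 38.7 F [ 0.03 -0.22 -1.67] gap 61.7 grip 25.0 q7 0.88
[ 0.04 -0.01  0.7 ] 0.0
```

Emit:
{"api": "carry_out", "payload": {"motion": [[0.03,0,0.1,0,-0.5],[0.03,0,0.2,0,-0.5],[0.03,0,0.4,0,-0.5],[0.03,0,0.5,0,-0.5],[0.03,0,0.5,0,-0.5]]}}

```text
clock: 39.2
tool_pos: [550.9, -354.6, 113.5]
tcp_rot: [-2.316, -2.122, 0.0]
contact_force: [-0.3, -0.3, -1.4]
finger_gap: 61.6
grasp_force: 25.0
```

Emit:
{"api": "carry_out", "payload": {"motion": [[0,0,0.1,0,-0.5],[0,0,0.2,0,-0.5],[0,0,0.2,0,-0.5]]}}

```text
clock: 39.5
tool_pos: [551.0, -354.7, 111.6]
tcp_rot: [-2.316, -2.122, 0.0]
contact_force: [0.6, 0.2, -1.7]
finger_gap: 61.6
grasp_force: 25.0
```

Emit:
{"api": "carry_out", "payload": {"motion": [[0,0,0.1,0,-0.5],[0,0,0.1,0,-0.5]]}}

```text
clock: 39.7
tool_pos: [551.2, -354.8, 111.1]
tcp_rot: [2.316, 2.122, 0.0]
contact_force: [-0.9, 0.9, 1.2]
finger_gap: 61.2
grasp_force: 25.0
```

Contact at 111, as predicted. Now I release and rise.

Emit:
{"api": "carry_out", "payload": {"motion": [[0,0,0,0,-0.5],[0,0,0,0,1],[0,0,0,0,1],[0,0,0,0,1],[0,0,0,0,1],[0,0,-2,0,1],[0,0,-6,0,1],[0,0,-10,0,1]]}}

```text
clock: 40.5
tool_pos: [550.5, -354.5, 211.3]
tcp_rot: [-2.315, -2.121, 0.002]
contact_force: [-0.2, -0.3, 0.0]
finger_gap: 92.0
grasp_force: 0.0
```

Emit:
{"api": "carry_out", "payload": {"motion": [[3,-1,-1,0,1],[7,-4,-1,0,1],[10,-8,-1,0,1],[13,-12,-1,0,1],[13,-14,-1,0,1],[13,-14,-1,0,1]]}}

```text
clock: 41.1
tool_pos: [421.1, -211.5, 220.7]
tcp_rot: [-2.313, -2.122, -0.006]
contact_force: [0.9, -0.0, 0.8]
finger_gap: 92.0
grasp_force: 0.0
```

Run:
```python
from h import *
i=env.snapshot("top"); s=env.snapshot("scene")
a=cv2.resize(i[105:290,230:430],(400,370),interpolation=2); b=cv2.resize(s[70:200,220:360],(398,370),interpolation=2)
cv2.imwrite("pics/l5.png",np.hstack([a,b]));plan()
```

```text
at [ 423.9 -213.   221.4] phi -5.0 t 41.2 F [0.33 0.58 0.13] gap 92.0 grip 0.0 q7 0.51
```

View pics/l5.png

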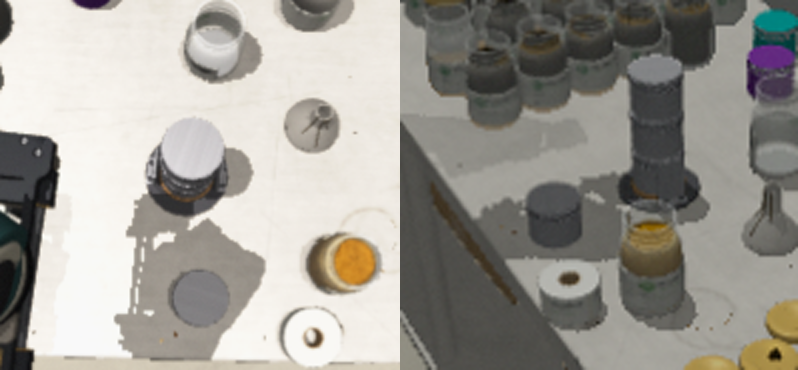

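The picture shows a straight stack of three at (656,130), with the lightest tin standing alone at (554,215) and the bystanders unmoved.

```bash
python3 -c "
from plant import env
print(env.job_done())"
```

```text
the job is handed in; nothing more can be done
None
```

The job is handed in: the stack stands on the cork seat with the 0.6 kg tin at the bottom, the 0.35 kg tin in the middle and the 0.18 kg tin on top, while the 0.09 kg tin stands on the bench clear of the stand and nothing was knocked over.

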